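Clear the bench centres and mount a bearing housing

ROBOT

A 6-joint arm with a two-finger parallel gripper is mounted at the origin on the work surface. World frame = base frame: x ahead of the robot, y to its left, z up, the work surface at z = 0. Lengths are in m, angles in rad, forces in N, time in s.
With the tool pointing down it reaches from about 0.225 to 0.725 m from the base axis. Payload 3.1 kg.
Tool frame: the origin (TCP) lies at the very end of the fingers, on their centre line; the grasp point (between the pads) lies env.tcp_to_grasp behind it (env.tcp_to_grasp is the distance from the TCP to the grasp point, in m); z points along the fingers, y is the line along which they close (so a half turn about z gives the same grasp; the last joint's range is limited). The gripper opens to 85 mm and grips with 20 to 120 N. Pads are 22 mm wide; open, the fingers measure 114 mm over their backs; the gripper's body (76 mm by 85 mm) begins 54 mm behind the grasp point. The pads swing forward as they close: fully open they stand 13 mm farther back than shut.
Start: joints at [-1.304, 0.048, 0.099, 1.622, 0, 1.443], TCP at [0.202, -0.485, 0.231] pointing down, gripper open.
Joint ranges: [-2.91, 2.91], [-0.99, 1.94], [-1.21, 1.42], [-2.12, 2.29], [-1.49, 1.47], [-3.14, 3.14]. Speed limits (rad/s): [2.79, 2.79, 3.14, 3.14, 3.14, 3.14].

INTERFACE

Orientations are given as a unit quaternion [w, x, y, z].
In Python, from station import env, viewer, ticket gives the robot as it stands.
- The arm moves only by the tool apply_moves, never from a script. Its argument "motion" is a list of rows, each a list of 5 numbers: the finger opening in mm, from 0 to 85.4, then the shift along the tool's x, y, z in mm, then the turn about the tool's z in degrees. A call has 1 to 8 rows; each row is the pose to reach, as a shift and turn from the pose commanded when the call began, along the tool's axes at that moment; what a row does not reach only later rows make up. A row lasts 1/10 s, in which the tool goes at most 50 mm and 8.59 degrees, less where a joint would pass 70% of its speed; a pose out of reach is approached as far as the arm can. A call with a gripper value outside its range is refused whole. The fingers move at their own pace and stop on an object; the grip force is fixed at half the most. Time passes only in rows, so rows that repeat a pose let the fingers close. It gives the time, the measured TCP pose, the force, the opening and the grip force at its end, in the units of the state.
- env.read_state(): the state, without advancing time (a new reading comes with each control period).
- viewer.read_camera(name): name is "side" or "top" or "wrist"; returns the picture (480x640x3 uint8, red, green, blue); there is no depth.
- viewer.camera_info(name): a dict with "camera_matrix" (3x3 intrinsics, pixels), "dist" ([k1, k2, p1, p2, k3] as OpenCV has them; the pictures are not rectified), "T" (4x4, takes a point from camera to world coordinates); the wrist camera has in their place "hand_eye" (4x4, takes a point from camera to tool coordinates, whose origin is the TCP and whose axes are the flange's). Camera axes: x right, y down, z forward; pixel columns grow to the right and rows downward; lengths in m; the calibration is good to about 2 mm. A picture is of the moment at which its call begins: read the wrist's pose just before it. camera_info takes no time and is no camera call.
- ticket.sign_off(): hands the job in; it is judged then, once.
The state is a dict: "time": time; "joint_pos": joint angles; "joint_vel": joint speeds; "joint_torque": joint torques, N m; "tool_pos": TCP position; "eef_rot": TCP orientation; "force": force on the tool from outside, world axes, zero at the start; "wrist_torque": the same for the moment, N m; "gripper_width": finger opening in m; "grasp_force": force on a finger pad.
Only numpy, scipy, OpenCV 4.12 (cv2) and the standard library are available. Lean on these libraries where they do the work, as an engineer would, in place of code of your own. Each camera call takes 0.05 s, during which the arm holds its last target. There are 200 camera calls.

TASK

Get the bench centres ready for a run-out check of the capstan bearing housing: take the brush and sweep all the sharp scrap pieces off the flat bed into the chip tray along its front edge, without touching the pieces on the bed with the fingers, then stand the brush back upright on its rubber mat. After the bed is clear, mount the housing between the two centres: with the tailstock drawn back far enough, lay it in the two vee rests, then slide the tailstock up until both centres sit firmly in the bores of its ends and carry it clear of the rests. Leave the other things on the bench where they are.

Things in the scene. Friction and masses are not known exactly. Their poses are not given: they have to be found in the camera images.
- bench: Grey bench centres, fixed. Origin at table level; x away from the robot at yaw 0, y along the bed from headstock to tailstock, z up (mm below in this frame). Flat bed x -115..115, y -175..225, top z 40. A guide way, 10 mm high, runs along it at x 53..97. Line of centres: x 75, z 110. Headstock (fixed): x 47..103, y -163..-108, up to z 137.
- tray_mid (a point): Middle of the floor of the chip tray, an open aluminium trough against the bed's front (-x) edge: bench x -115..-223, y -171..221, floor z 4, front wall up to z 50, end walls up to z 36. The bed's front face is its rear wall, so what is pushed over the front edge drops in. Axes as the bench's.
- vee_mid (a point): Point half-way between two brass 90-degree vee rests, at bench x 75, y 0, z 107, axes as the bench's. The rests stand at bench y -60 and +60, 12 mm thick along y, open over x 53..97 at the top (z 113), front at x 50. A 22 mm tube lies in them with its axis at z 107, 3 mm below the line of centres.
- head_tip (a point): Tip of the fixed headstock's centre, a steel 60-degree cone pointing along +y of the bench, at bench x 75, y -80.5, z 110. It widens from 3 mm at the tip to 22 mm across, 16.5 mm behind; a 14 mm bore seats with its mouth 9.5 mm past the tip.
- tail_tip (a point): Tip of the tailstock's centre, the same cone pointing along -y of the bench, at bench x 75, z 110; moves with the tailstock, at bench y = 140.5 mm minus the joint value.
- tailstock (a joint): Tailstock on its guide way, m: 0 = fully back, grows towards the headstock (-y of the bench), stop at 0.070. Slides stiffly (about 6 N), stays where left, starts at 0 to 0.055. With the housing seated on both centres it reads about 0.062; above about 0.028 there is no room to lay the housing in the rests clear of both cones.
- tail_grip (a point): Gripping point of the upright black handle post on top of the tailstock: 20 mm in diameter, bench z 133 to 180, this point at z 162. The tailstock's body below is 56 x 50 mm, up to z 137; the post stands on its middle. Pinch it from above to slide the tailstock either way.
- brush_grip (a point): Middle of the brush's handle, 98 mm above the bristle tips; z up. Brush 124 mm tall, standing on its bristles: stiff bristles 84 (y) x 54 (x) x 38 mm high, wooden back 92 x 58 mm up to 52 mm, upright handle 24 mm thick (x) x 70 mm long (y) from 52 to 124 mm. 0.16 to 0.24 kg.
- brush_mat: Black rubber mat on the table, left or right of the bench, 170 mm (x) x 120 mm (y) x 3 mm; origin at table level under its middle. The brush starts standing on it and goes back on it.
- housing_mid (a point): Centre of the capstan bearing housing: aluminium block 40 x 40 mm, 60 mm long, with a 22 mm steel tube sticking out 60 mm at each end: 180 mm long along its y axis, tubes bored 14 mm. 0.3 to 0.46 kg. Starts flat on the pad, axis level at z 23. Laid in the rests with its middle at bench y +5 to +20 it clears the headstock's tip.
- parts_pad: Cork pad on the table, on the other side from the brush mat, 210 mm (x) x 120 mm (y) x 3 mm, on which the housing starts; origin at table level. Sliding the tailstock up pushes the housing along the vees onto the headstock's centre and lifts it 3 mm.
- scrap1_mid (a point): Scrap piece: a sawn-off aluminium angle, 54 x 30 x 26 mm, with sharp edges, 0.05 kg. This point is its middle, 11 mm above its underside. If present it starts on the flat front part of the bed, in front of the rests (bench x -92 to -56). Four to six pieces are present.
- scrap2_mid (a point): Scrap piece: a dark steel block offcut, 50 x 28 x 22 mm, with sharp edges, 0.05 kg. This point is its middle, 11 mm above its underside. If present it starts on the flat front part of the bed, in front of the rests (bench x -92 to -56). Four to six pieces are present.
- scrap3_mid (a point): Scrap piece: a steel channel offcut, 52 x 32 x 24 mm, with sharp edges, 0.05 kg. This point is its middle, 11 mm above its underside. If present it starts on the flat front part of the bed, in front of the rests (bench x -92 to -56). Four to six pieces are present.
- scrap4_mid (a point): Scrap piece: a black plastic T-section, 52 x 30 x 26 mm, with sharp edges, 0.05 kg. This point is its middle, 11 mm above its underside. If present it starts on the flat front part of the bed, in front of the rests (bench x -92 to -56). Four to six pieces are present.
- scrap6_mid (a point): Scrap piece: a grey steel bar offcut with a stepped end, 52 x 26 x 22 mm, with sharp edges, 0.05 kg. This point is its middle, 11 mm above its underside. If present it starts on the flat front part of the bed, in front of the rests (bench x -92 to -56). Four to six pieces are present.
- scrap5_mid (a point): Scrap piece: a stepped aluminium offcut, 48 x 30 x 24 mm, with sharp edges, 0.05 kg. This point is its middle, 11 mm above its underside. If present it starts on the flat front part of the bed, in front of the rests (bench x -92 to -56). Four to six pieces are present.
- solvent: Bystander: white bottle, 60 mm wide, 150 mm tall; origin at its underside (leave it alone).
- screwdriver: Bystander: screwdriver, 190 mm, lying down; origin at its underside (leave it alone).
- dial_stand: Bystander: dial gauge on a round-based stand, 200 mm tall; origin at its underside (leave it alone).
- screw_jar: Bystander: small glass jar, 56 mm wide, 70 mm tall; origin at its underside (leave it alone).
- trim_panel: Bystander: black trim strip, 160 x 45 mm, lying flat; origin at its underside (leave it alone).
- pinch_roller: Bystander: black rubber roller, 44 mm wide, 34 mm tall, standing; origin at its underside (leave it alone).
Not all that is in view belongs to the job. Of the things that look like the part that bears housing_mid, the smaller one is meant.

How it is judged:
On the way, in this order (a step that is already met when the one before it is completed fails the run):
1. the brush is at work on a scrap piece ((contact force between brush and scrap1 above 0.05 N or contact force between brush and scrap2 above 0.05 N or contact force between brush and scrap3 above 0.05 N or contact force between brush and scrap4 above 0.05 N or contact force between brush and scrap5 above 0.05 N or contact force between brush and scrap6 above 0.05 N)), for 0.02 s.
2. every scrap piece lies in the chip tray (x of scrap1_mid in the frame of bench between -0.225 and -0.113 m and y of scrap1_mid in the frame of bench between -0.175 and 0.225 m and z of each of scrap1_mid, scrap2_mid, scrap3_mid, scrap4_mid, scrap5_mid, scrap6_mid in the frame of bench below 0.048 m and x of scrap2_mid in the frame of bench between -0.225 and -0.113 m and y of scrap2_mid in the frame of bench between -0.175 and 0.225 m and x of scrap3_mid in the frame of bench between -0.225 and -0.113 m and y of scrap3_mid in the frame of bench between -0.175 and 0.225 m and x of scrap4_mid in the frame of bench between -0.225 and -0.113 m and y of scrap4_mid in the frame of bench between -0.175 and 0.225 m and x of scrap5_mid in the frame of bench between -0.225 and -0.113 m and y of scrap5_mid in the frame of bench between -0.175 and 0.225 m and x of scrap6_mid in the frame of bench between -0.225 and -0.113 m and y of scrap6_mid in the frame of bench between -0.175 and 0.225 m), for 0.2 s.
3. the housing is carried between both centres, clear of the rests (x of housing_mid in the frame of bench between 0.0715 and 0.0785 m and y of housing_mid in the frame of bench between -0.007 and 0.007 m and z of housing_mid in the frame of bench between 0.1087 and 0.1125 m and angle between the y axis of housing_mid and the y axis of bench, either way round below 0.022 rad and value of joint tailstock above 0.054 m), for 0.2 s.
At the end, for the whole second after the job is handed in: All scrap present lies in the chip tray; the brush stands upright (7 degrees) over its mat; the housing sits on both centres: joint above 0.054, middle within 7 mm of bench y 0, 3.5 mm of the centre line sideways, lifted over 1.7 mm from the rests, in line to 1.3 degrees (all of step 2 and all of step 3 and x of brush_grip in the frame of brush_mat between -0.085 and 0.085 m and y of brush_grip in the frame of brush_mat between -0.06 and 0.06 m and angle between brush_grip's own z axis and vertical below 0.12 rad and height (world z) of brush_grip below 0.115 m); the robot touches nothing.
It fails at once if a scrap piece on the bed is touched with the fingers ((contact force between the fingers and scrap1 above 0.5 N and z of scrap1_mid in the frame of bench above 0.045 m) or (contact force between the fingers and scrap2 above 0.5 N and z of scrap2_mid in the frame of bench above 0.045 m) or (contact force between the fingers and scrap3 above 0.5 N and z of scrap3_mid in the frame of bench above 0.045 m) or (contact force between the fingers and scrap4 above 0.5 N and z of scrap4_mid in the frame of bench above 0.045 m) or (contact force between the fingers and scrap5 above 0.5 N and z of scrap5_mid in the frame of bench above 0.045 m) or (contact force between the fingers and scrap6 above 0.5 N and z of scrap6_mid in the frame of bench above 0.045 m)).
It fails at once if a bystander is moved by more than 3 cm (distance of any of solvent, screwdriver, dial_stand, screw_jar, trim_panel, pinch_roller from where it was at the start of the episode above 0.03 m).
Of scrap1, scrap2, scrap3, scrap4, scrap5, scrap6 only 4 to 6 are there at a start; the rules pass over those that are not, and their reading is None.
At some moment in a run one of brush, housing may be knocked a few centimetres aside while the robot is not near it.
Once in a run the grip may slacken for a moment while it holds something.
It also fails if it takes over 210 s, if anything falls off the work surface, if the arm or the gripper's body presses on something with over 40 N, if the wrist force passes 120 N, or if a joint passes its speed limit or range.

## Working session

There is one attempt and no reset: what is moved stays moved. The work goes in short steps, Python scripts to look and compute and a tool call to move; the robot and the scene stay as the last step left them, time stands still between calls to the robot, and variables do not carry over. Pictures are saved under pics/ and viewed, at most 14 in all, crops included, and the job is handed in when it is done.

Besides the shell and the picture viewer there is one more tool, called after ">>>" by a JSON object that holds its "method" and its "body". apply_moves: Moves the arm, as the interface text tells. Its arguments: {"type":"object","properties":{"motion":{"type":"array","items":{"type":"array","items":{"type":"number"}}}},"required":["motion"]}

```bash
ls; mkdir -p pics
python3 - <<'E'
from station import env, viewer
import cv2
for n in ("side","top"):
    cv2.imwrite(f"pics/{n}0.png", viewer.read_camera(n)[:,:,::-1])
    i=viewer.camera_info(n); print(n,i["camera_matrix"],i["dist"],i["T"])
i=viewer.camera_info("wrist");print(i)
print(env.tcp_to_grasp, env.read_state())
E
```

```text
pics
side [[531.56419524   0.         313.755812  ]
 [  0.         531.56419524 235.6090109 ]
 [  0.           0.           1.        ]] [0.0327558 0.        0.        0.        0.       ] [[-8.68669887e-01 -3.31581254e-01  3.68057739e-01  1.59072866e-02]
 [-4.95390959e-01  5.82404900e-01 -6.44509371e-01  8.79717661e-01]
 [-6.51405415e-04 -7.42198359e-01 -6.70179955e-01  1.03492543e+00]
 [ 0.00000000e+00  0.00000000e+00  0.00000000e+00  1.00000000e+00]]
top [[465.34751534   0.         319.16190189]
 [  0.         465.34751534 240.73156591]
 [  0.           0.           1.        ]] [-0.05954611  0.          0.          0.          0.        ] [[-0.01560096 -0.99826487  0.05677899  0.41590208]
 [-0.99960456  0.01424285 -0.02424594  0.0142312 ]
 [ 0.02339518 -0.05713479 -0.99809232  1.26837121]
 [ 0.          0.          0.          1.        ]]
{'camera_matrix': array([[343.6215197 ,   0.        , 315.10174238],
       [  0.        , 343.6215197 , 237.14098483],
       [  0.        ,   0.        ,   1.        ]]), 'dist': array([0.0103047, 0.       , 0.       , 0.       , 0.       ]),
[... 371 characters left out ...]
0.1, 'joint_pos': array([-1.30379092e+00,  4.86639782e-02,  9.77586726e-02,  1.62199680e+00,
        3.25220473e-05,  1.44301710e+00]), 'joint_vel': array([-0.00146647, -0.00078711,  0.00311665,  0.00082612, -0.00142286,
       -0.0006476 ]), 'joint_torque': array([ 2.46308140e-03, -3.39851439e+01,  3.20935929e+01,  1.58674404e-02,
       -1.19114020e-04, -1.03359561e-06]), 'tool_pos': array([ 0.20178256, -0.48408202,  0.23024291]), 'eef_rot': array([-1.05146912e-03,  9.80580772e-01,  1.96112828e-01, -5.70139850e-05]), 'force': array([0.73307168, 0.04660277, 0.03702347]), 'wrist_torque': array([-0.00608466,  0.00261078,  0.0150019 ]), 'grasp_force': 0.0, 'gripper_width': 0.08544332179689769}
```

View pics/top0.png

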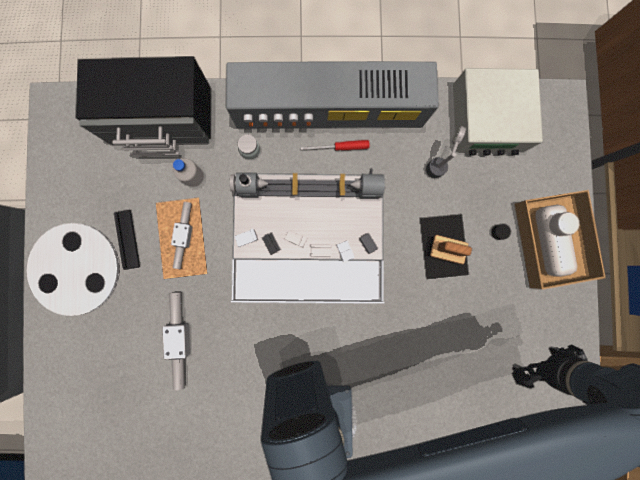

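View pics/side0.png

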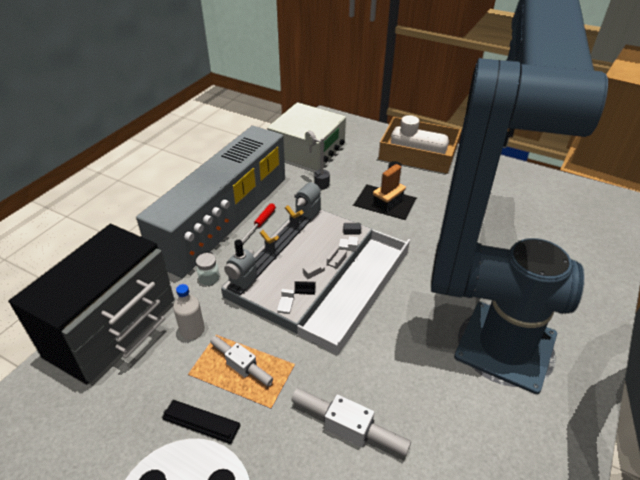

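Top view: the tailstock with its black post is at (244,180) and the headstock at (371,184), with brass rests at (294,184) and (342,184). Six scrap pieces lie at about y=240 and the brush is on its mat at (452,248). There are two housings: a small one on the cork pad at (181,236) and a large one on the bare table at (174,341). The smaller one, on the pad, is meant. I'll confirm it in an enlarged crop.

```bash
cat > h.py <<'E'
import numpy as np, cv2
from station import env, viewer
from scipy.spatial.transform import Rotation as R
def toolT(s=None):
    s=s or env.read_state(); q=s["eef_rot"]; T=np.eye(4)
    T[:3,:3]=R.from_quat([q[1],q[2],q[3],q[0]]).as_matrix(); T[:3,3]=s["tool_pos"]; return T
def camT(n,s=None):
    i=viewer.camera_info(n); return toolT(s)@i["hand_eye"] if n=="wrist" else i["T"]
def ray(n,px,T=None):
    i=viewer.camera_info(n); T=camT(n) if T is None else T
    p=cv2.undistortPoints(np.float64(px).reshape(-1,1,2),i["camera_matrix"],np.array(i["dist"])).reshape(-1,2)
    return T[:3,3],np.c_[p,np.ones(len(p))]@T[:3,:3].T
def plane(n,px,z,T=None):
    o,d=ray(n,px,T); return o+d*((z-o[2])/d[:,2])[:,None]
def proj(n,P,T=None):
    i=viewer.camera_info(n); Ti=np.linalg.inv(camT(n) if T is None else T)
    return cv2.projectPoints(np.float64(P).reshape(-1,3),Ti[:3,:3],Ti[:3,3],i["camera_matrix"],np.array(i["dist"]))[0].reshape(-1,2)
def shot(n,name):
    s=env.read_state(); im=viewer.read_camera(n)[:,:,::-1].copy(); cv2.imwrite(f"pics/{name}.png",im); return im,camT(n,s)
def comps(mask,amin=30):
    n,l,st,c=cv2.connectedComponentsWithStats(mask.astype(np.uint8))
    return [(st[i][4],c[i].round(1),st[i][:4],l==i) for i in range(1,n) if st[i][4]>=amin]
E
python3 - <<'E'
from h import *
im=cv2.imread("pics/top0.png")
a=cv2.resize(im[160:310,140:400],None,fx=3,fy=3,interpolation=cv2.INTER_CUBIC)
cv2.imwrite("pics/c1.png",a)
h=cv2.cvtColor(im,cv2.COLOR_BGR2HSV)
wood=(h[...,0]<25)&(h[...,1]>110)&(h[...,2]>90)
for a,c,b,m in comps(wood): 
    print("wood",a,c,b)
for a,c,b,m in comps((im.max(2)<45)): 
    if 120<c[1]<300: print("dark",a,c,b)
# cork
cm=((h[...,0]<25)&(h[...,1]>80)).astype(np.uint8); cm[:190]=0;cm[290:]=0;cm[:,:140]=0;cm[:,230:]=0
r=cv2.minAreaRect(cv2.findNonZero(cm)); print("cork",r, plane("top",[r[0]],.003))
E
```

```text
wood 114 [339.  113.2] [328 110  33  10]
wood 98 [406.7 115.6] [395 112  24   8]
wood 71 [355.  116.3] [345 114  22   6]
wood 49 [385.2 116.8] [378 114  16   6]
wood 288 [352.1 144.8] [335 140  35  11]
wood 109 [294.5 184.4] [292 173   6  22]
wood 101 [341.8 184.6] [339 174   6  21]
wood 1725 [563.5 238.9] [525 191  80  98]
wood 2402 [180.8 239.1] [156 198  51  81]
wood 483 [451.2 250. ] [431 235  41  29]
wood 286 [617.6 360.6] [600 356  40  10]
wood 125 [633.7 474.4] [627 467  13  13]
dark 421 [616.8 155.2] [592 143  48  26]
dark 32 [486.1 151.9] [483 149   8   6]
dark 31 [471.9 152.1] [469 150   7   6]
dark 31 [514.4 152. ] [511 150   8   5]
dark 57 [430.1 171.9] [426 164  13  14]
dark 342 [125.1 237.4] [115 210  25  59]
dark 926 [440.6 244.5] [421 215  47  63]
dark 154 [499.7 231.4] [492 225  18  15]
dark 184 [ 71.2 241.1] [ 63 233  17  18]
dark 217 [ 47.7 283. ] [ 39 275  18  17]
dark 151 [ 94.4 282.5] [ 87 274  17  18]
cork ((180.85206604003906, 237.90936279296875), (77.01224517822266, 44.07046890258789), 83.92753601074219) [[0.50094646 0.3597584  0.003     ]]
```

View pics/c1.png

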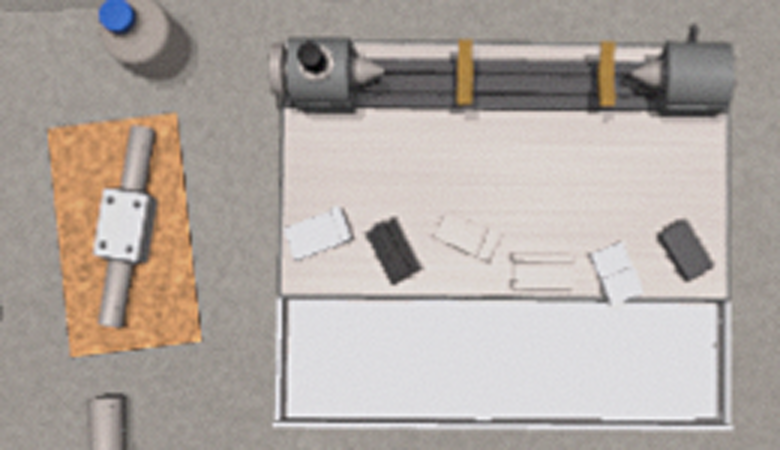

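The crop confirms the housing: the small block with four holes on the cork pad, at (181,235), is clearly smaller than the one below it. The six scrap pieces lie in a row near the bed's front edge, and the tailstock is fully or nearly back. Next I'll compute the poses.

Run:
```python
from h import *
im=cv2.imread("pics/top0.png")
v=plane("top",[[294.5,184.4],[341.8,184.6]],.110); print("vees",v, np.linalg.norm(v[0]-v[1]))
d=v[0]-v[1]; yaw=np.arctan2(-d[0],d[1]); print("yaw",yaw)
c=lambda x,y:(140+(x+.5)/3-.5,160+(y+.5)/3-.5)
print("tray front corners z.05",plane("top",[c(274,427),c(732,429)],.05))
print("bed front corners z.04",plane("top",[c(280,297),c(731,299)],.04))
yb=plane("top",[c(368,72),c(637,72)],.11); print("tips tail, head",yb)
print("post",plane("top",[c(312,52)],.18))
s=[c(319,233),c(394,251),c(467,237),c(541,270),c(613,272),c(686,250)]
print("scrap",plane("top",s,.055))
# housing white block top z=.043
g=im.min(2)>200; m=np.zeros_like(g); m[215:255,165:200]=g[215:255,165:200]
for a,cc,b,k in comps(m): 
    r=cv2.minAreaRect(cv2.findNonZero(k.astype(np.uint8))); print("block",r,plane("top",[r[0]],.043))
print("tube ends",plane("top",[c(143,127),c(113,326)],.03))
# brush side view + top crop
cv2.imwrite("pics/c2.png",np.hstack([cv2.resize(im[205:285,412:492],(400,400),interpolation=2),cv2.resize(cv2.imread("pics/side0.png")[155:225,345:415],(400,400),interpolation=2)]))
```

```text
vees [[ 0.62434067  0.04581549  0.11      ]
 [ 0.62247225 -0.07310205  0.11      ]] 0.11893221585637674
yaw -0.01571063912419618
tray front corners z.05 [[ 0.3289229   0.21641584  0.05      ]
 [ 0.32043928 -0.18170505  0.05      ]]
bed front corners z.04 [[ 0.44172165  0.2120438   0.04      ]
 [ 0.43397533 -0.18495354  0.04      ]]
tips tail, head [[ 0.62722285  0.1264579   0.11      ]
 [ 0.62457578 -0.09888445  0.11      ]]
post [[0.63094152 0.1635809  0.18      ]]
scrap [[ 0.49652557  0.17543977  0.055     ]
 [ 0.47992649  0.11043887  0.055     ]
 [ 0.4912137   0.04688367  0.055     ]
 [ 0.46154296 -0.01706747  0.055     ]
 [ 0.45887288 -0.07976852  0.055     ]
 [ 0.47713722 -0.144       0.055     ]]
block ((179.67567443847656, 234.44595336914062), (13.645115852355957, 21.371868133544922), 9.462322235107422) [[0.5074519  0.35196492 0.043     ]]
tube ends [[0.59515738 0.33526778 0.03      ]
 [0.41836283 0.36172961 0.03      ]]
```

View pics/c2.png

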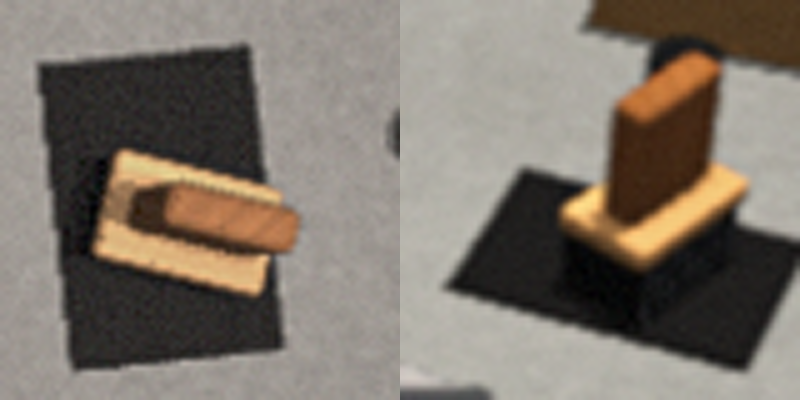

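The brush handle top is at about (458,249) and its wooden back is centred at about (450,249.5). Its long axis is turned about -13°.

```bash
cat >> h.py <<'E'
def rel(x,y,z,ang):
    """tool shift mm / turn deg from current pose to world TCP x,y,z with tool-y at world angle ang (deg, mod 180)"""
    T=toolT(); d=T[:3,:3].T@(np.array([x,y,z])-T[:3,3])*1000
    a=np.degrees(np.arctan2(T[1,1],T[0,1])); t=-((ang-a+90)%180-90)
    s=env.read_state(); print("shift",d.round(1),"turn",round(t,1),"j6",s["joint_pos"][5].round(2),"tooly",a.round(1)); return d,t
E
python3 - <<'E'
from h import *
print(plane("top",[(458.2,249)],.127),plane("top",[(449.9,249.5)],.055))
L=plane("top",[(431+2.3,245.6),(466.4,253.2)],.055); print(L)
mat=np.array([(38,65),(247,45),(284,347),(73,370)])/5+[412,205]
M=plane("top",mat,.003); print(M.mean(0),M)
rel(.505,-.29,.20,-13)
E
```

```text
[[ 0.45531601 -0.35884097  0.127     ]] [[ 0.45682348 -0.36003229  0.055     ]]
[[ 0.46778472 -0.31591093  0.055     ]
 [ 0.44635509 -0.40410264  0.055     ]]
[ 0.46777312 -0.36040054  0.003     ] [[ 0.54663856 -0.29415117  0.003     ]
 [ 0.55640931 -0.41165869  0.003     ]
 [ 0.3892216  -0.42690087  0.003     ]
 [ 0.37882304 -0.30889144  0.003     ]]
shift [354.5 -62.5  30.5] turn -54.4 j6 1.44 tooly -67.4
```

>>> {"method": "apply_moves", "body": {"motion": [[85,40,-3,0,-8],[85,80,-5,0,-16],[85,120,-8,0,-24],[85,165,-10,5,-32],[85,210,-13,10,-40],[85,250,-15,15,-47],[85,282,-17,20,-54],[85,282,-17,30,-54]]}}

```text
time: 0.9
tool_pos: [0.459, -0.3582, 0.2007]
eef_rot: [0.0, 0.783, 0.623, 0.001]
force: [-1.0, -0.9, -0.7]
gripper_width: 0.0851
grasp_force: 0.0
```

Run:
```python
from h import *
im,T=shot("wrist","w1"); print(toolT()[:3,3],T[:3,3])
rel(.456,-.3595,.0823,-13.6)
h=cv2.cvtColor(im,cv2.COLOR_BGR2HSV)
wood=(h[...,0]<25)&(h[...,1]>90)&(h[...,2]>60)
for a,c,b,m in comps(wood,300): print(a,c,b)
```

```text
[ 0.45641206 -0.35854678  0.19821867] [ 0.47769994 -0.27814581  0.34247316]
shift [ -1.3   0.2 115.9] turn 0.4 j6 1.02 tooly -13.2
7477 [313.6 224.6] [281 167  69 128]
5582 [366.4 398.2] [272 361 161  67]
781 [495.9 464.1] [481 441  31  39]
```

View pics/w1.png

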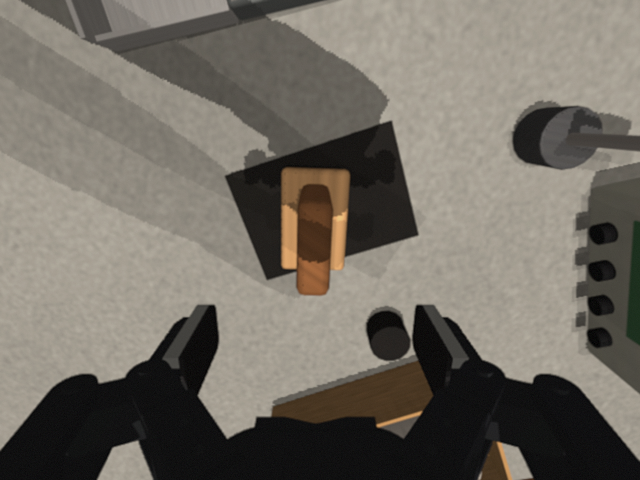

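The wrist view shows the brush upright below the gripper. The top face of the handle spans (300..328, 235..293), midway between the fingers, and the pinch roller at (388,333) is outside the fingers' path.

Run:
```python
from h import *
T=toolT(); C=camT("wrist")
for z,px in ((.127,[(314,264),(314,293),(314,235)]),(.055,[(315.5,168),(281,180),(350,180)])):
    P=plane("wrist",px,z,C); print(z,((P-T[:3,3])@T[:3,:3]*1000).round(1))
```

```text
0.127 [[ -9.5   0.   71.2]
 [-31.3  -0.   71.2]
 [ 11.1   0.   71.2]]
0.055 [[ 44.9   1.2 143.3]
 [ 35.1 -27.4 143.4]
 [ 35.1  29.8 143.2]]
```

>>> {"method": "apply_moves", "body": {"motion": [[85,0,0,40,0],[85,0,0,80,0],[85,0,0,105,0],[85,0,0,116,0],[85,0,0,116,0],[24,0,0,116,0],[20,0,0,116,0],[15,0,0,116,0]]}}

```text
time: 1.75
tool_pos: [0.4567, -0.3616, 0.0876]
eef_rot: [0.002, 0.785, 0.62, 0.0]
force: [0.3, 1.1, -0.1]
gripper_width: 0.0437
grasp_force: 0.0
```

>>> {"method": "apply_moves", "body": {"motion": [[15,0,0,0,0],[15,0,0,0,0],[15,0,0,0,0],[15,0,0,-30,0],[15,0,0,-70,0],[15,0,0,-110,0],[15,0,0,-110,0]]}}

```text
time: 2.45
tool_pos: [0.4579, -0.3627, 0.2021]
eef_rot: [0.006, 0.785, 0.62, 0.001]
force: [0.2, -1.4, -0.7]
gripper_width: 0.0235
grasp_force: 59.0
```

Run:
```python
from h import *
import numpy as np
s=env.read_state(); print({k:np.round(s[k],3) for k in ("time","tool_pos","force","gripper_width","grasp_force")})
th=-.019; Rb=np.array([[np.cos(th),-np.sin(th)],[np.sin(th),np.cos(th)]]); o=np.array([.5484,-.0122])
sc=np.array([[.4965,.1754],[.480,.1104],[.4912,.0469],[.4615,-.0171],[.4589,-.0798],[.4771,-.144]])
print(((sc-o)@Rb*1000).round())
w=o+Rb@[.012,-.129]; print(w); rel(*w,.21,-1.1)
```

```text
{'time': np.float64(2.45), 'tool_pos': array([ 0.458, -0.363,  0.202]), 'force': array([ 0.182, -1.36 , -0.712]), 'gripper_width': np.float64(0.024), 'grasp_force': np.float64(58.965)}
[[ -55.  187.]
 [ -71.  121.]
 [ -58.   58.]
 [ -87.   -7.]
 [ -88.  -69.]
 [ -69. -133.]]
[ 0.55794698 -0.1414047 ]
shift [238.4  46.2  -8.9] turn -12.3 j6 1.02 tooly -13.4
```

>>> {"method": "apply_moves", "body": {"motion": [[15,0,0,-10,0],[15,40,6,-20,-3],[15,80,13,-20,-6],[15,120,19,-20,-9],[15,160,26,-20,-12],[15,200,32,-20,-12.3],[15,237,38,-20,-12.3],[15,237,38,-20,-12.3]]}}

```text
time: 3.25
tool_pos: [0.5475, -0.1337, 0.2129]
eef_rot: [-0.003, 0.712, 0.703, 0.0]
force: [0.9, -0.6, -1.7]
gripper_width: 0.0235
grasp_force: 58.9
```

Run:
```python
from h import *
shot("top","t2"); im,T=shot("wrist","w2"); s=env.read_state(); print(s["tool_pos"],s["gripper_width"]); rel(.55,-.1414,.122,-1.1)
```

```text
[ 0.54664194 -0.13757478  0.21323589] 0.02327395621418898
shift [-3.8  3.8 91.2] turn 0.1 j6 1.22 tooly -1.0
```

View pics/w2.png

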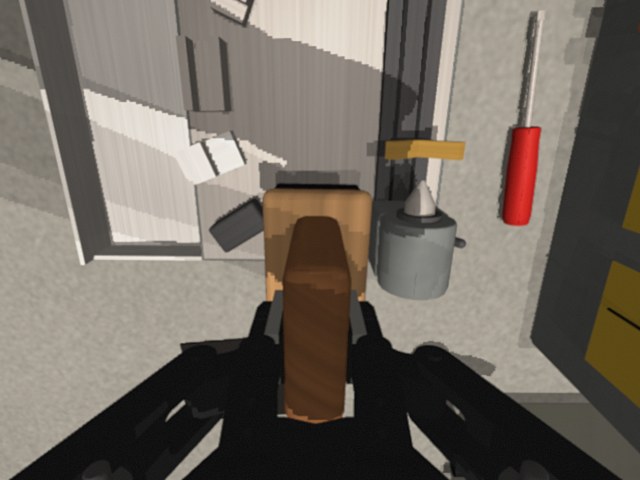

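The brush is held squarely. The dark block is at (238,224), the next piece at (212,157) and the channel at (205,75). The bed's front-right corner is at about (202,258), the near rest at (425,150) and the headstock tip at (421,183).

Run:
```python
from h import *
T=camT("wrist")
print("edge",plane("wrist",[(202,258),(176,30)],.04,T))
print("vee",plane("wrist",[(425,143)],.113,T),"tip",plane("wrist",[(421,183)],.11,T))
print("scrap",plane("wrist",[(238,224),(212,157),(205,75)],.055,T))
print("tray corner",plane("wrist",[(84,263)],.05,T))
```

```text
edge [[ 0.43399399 -0.18288941  0.04      ]
 [ 0.43774237  0.01408994  0.04      ]]
vee [[ 0.62250886 -0.07160057  0.113     ]] tip [[ 0.62299769 -0.09934353  0.11      ]]
scrap [[ 0.4763115  -0.14398978  0.055     ]
 [ 0.45947092 -0.08404884  0.055     ]
 [ 0.46127061 -0.02054118  0.055     ]]
tray corner [[ 0.32403924 -0.18218511  0.05      ]]
```

>>> {"method": "apply_moves", "body": {"motion": [[15,-5,1,40,0],[15,-5,1,75,0],[15,-5,1,90,0],[15,-5,1,90,0],[15,-5,-20,90,0],[15,-5,-40,90,0],[15,-5,-60,90,0],[15,-5,-80,90,0]]}}

```text
time: 4.15
tool_pos: [0.4664, -0.1431, 0.1254]
eef_rot: [0.0, 0.714, 0.7, -0.0]
force: [-0.5, 0.1, -0.8]
gripper_width: 0.0233
grasp_force: 59.5
```

>>> {"method": "apply_moves", "body": {"motion": [[15,0,-15,0,0],[15,0,-30,0,0],[15,0,-30,0,0],[15,0,-30,-40,0],[15,10,0,-60,0],[15,35,50,-60,0],[15,60,79,-60,0],[15,60,79,-60,0]]}}

```text
time: 4.95
tool_pos: [0.5515, -0.0813, 0.184]
eef_rot: [-0.0, 0.712, 0.702, 0.001]
force: [-1.1, 0.6, -0.9]
gripper_width: 0.0233
grasp_force: 60.4
```

Run:
```python
from h import *
im,T=shot("wrist","w3"); s=env.read_state(); print(s["time"],s["tool_pos"],s["gripper_width"],s["force"])
```

```text
5.0 [ 0.54926411 -0.08264981  0.18410338] 0.023017066482377144 [-0.64989199  0.19236154 -1.30826476]
```

View pics/w3.png

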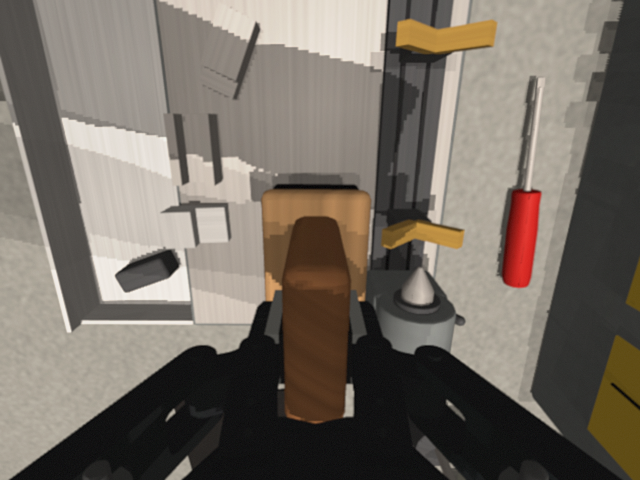

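The first block is in the tray at (148,270). The next piece is at (197,224), level with the brush, so I'll repeat the stroke along the row.

>>> {"method": "apply_moves", "body": {"motion": [[15,0,0,35,0],[15,0,0,60,0],[15,0,0,60,0],[15,0,-20,60,0],[15,0,-40,60,0],[15,0,-60,60,0],[15,0,-80,60,0],[15,0,-95,60,0]]}}

```text
time: 5.8
tool_pos: [0.451, -0.0826, 0.1258]
eef_rot: [0.0, 0.714, 0.7, -0.0]
force: [0.7, 0.4, -2.0]
gripper_width: 0.023
grasp_force: 60.2
```

>>> {"method": "apply_moves", "body": {"motion": [[15,0,-14,0,0],[15,0,-14,0,0],[15,0,-14,-40,0],[15,10,0,-60,0],[15,35,50,-60,0],[15,62,95,-60,0],[15,62,95,-60,0]]}}

```text
time: 6.5
tool_pos: [0.5518, -0.0201, 0.1834]
eef_rot: [-0.001, 0.713, 0.701, 0.0]
force: [-0.5, -0.2, -1.8]
gripper_width: 0.0232
grasp_force: 60.8
```

>>> {"method": "apply_moves", "body": {"motion": [[15,0,0,35,0],[15,0,0,60,0],[15,0,0,60,0],[15,0,-20,60,0],[15,0,-40,60,0],[15,0,-60,60,0],[15,0,-80,60,0],[15,0,-95,60,0]]}}

```text
time: 7.3
tool_pos: [0.452, -0.0204, 0.126]
eef_rot: [-0.0, 0.714, 0.7, -0.0]
force: [-0.2, -0.0, -0.4]
gripper_width: 0.0236
grasp_force: 60.7
```

>>> {"method": "apply_moves", "body": {"motion": [[15,0,-14,0,0],[15,0,-14,0,0],[15,0,-14,-40,0],[15,10,0,-60,0],[15,35,50,-60,0],[15,63,97,-60,0],[15,63,97,-60,0]]}}

```text
time: 8.0
tool_pos: [0.5556, 0.043, 0.1836]
eef_rot: [-0.0, 0.713, 0.701, 0.001]
force: [-1.4, 0.7, -2.3]
gripper_width: 0.0233
grasp_force: 61.0
```

Run:
```python
from h import *
im,T=shot("wrist","w4"); s=env.read_state(); print(s["time"],s["tool_pos"],s["gripper_width"],s["force"])
```

```text
8.05 [0.55479959 0.04275536 0.18368361] 0.023066342639354614 [ 2.03960281 -0.30352198 -1.57994139]
```

View pics/w4.png

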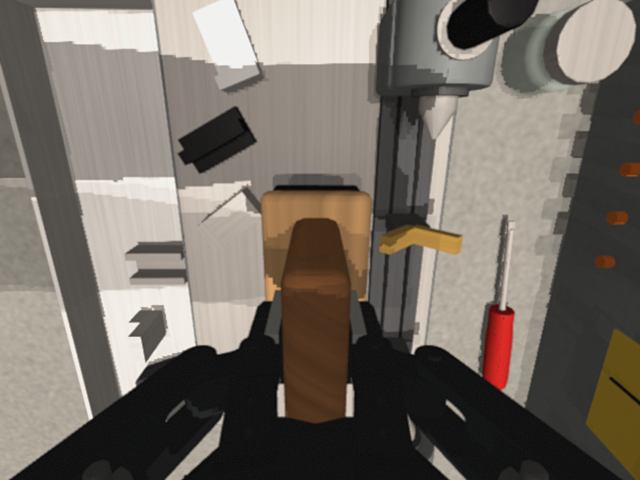

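Three pieces are in the tray. The pale piece at (230,205) is next to the brush, with the T-section at (217,140) and the angle at (226,45) still to go.

>>> {"method": "apply_moves", "body": {"motion": [[15,3,-3,35,0],[15,3,-3,60,0],[15,3,-3,60,0],[15,3,-22,60,0],[15,3,-42,60,0],[15,3,-62,60,0],[15,3,-82,60,0],[15,3,-99,60,0]]}}

```text
time: 8.85
tool_pos: [0.4519, 0.0456, 0.1271]
eef_rot: [0.001, 0.714, 0.7, 0.0]
force: [-0.8, -0.2, -1.7]
gripper_width: 0.0234
grasp_force: 61.0
```

>>> {"method": "apply_moves", "body": {"motion": [[15,0,-14,0,0],[15,0,-14,0,0],[15,0,-14,-40,0],[15,10,0,-60,0],[15,35,50,-60,0],[15,63,95,-60,0],[15,63,95,-60,0]]}}

```text
time: 9.55
tool_pos: [0.5534, 0.109, 0.1838]
eef_rot: [-0.0, 0.713, 0.701, 0.001]
force: [-1.1, -0.8, -1.1]
gripper_width: 0.0236
grasp_force: 61.0
```

>>> {"method": "apply_moves", "body": {"motion": [[15,0,0,35,0],[15,0,0,60,0],[15,0,0,60,0],[15,0,-20,60,0],[15,0,-40,60,0],[15,0,-60,60,0],[15,0,-80,60,0],[15,0,-97,60,0]]}}

```text
time: 10.35
tool_pos: [0.4523, 0.1087, 0.1279]
eef_rot: [0.001, 0.714, 0.7, 0.001]
force: [0.6, -0.5, -0.4]
gripper_width: 0.023
grasp_force: 61.2
```

>>> {"method": "apply_moves", "body": {"motion": [[15,0,-14,0,0],[15,0,-14,0,0],[15,0,-14,-40,0],[15,10,0,-60,0],[15,35,50,-60,0],[15,63,92,-60,0],[15,63,92,-60,0]]}}

```text
time: 11.05
tool_pos: [0.5498, 0.1723, 0.1828]
eef_rot: [-0.0, 0.713, 0.701, 0.0]
force: [-1.9, -0.8, -2.5]
gripper_width: 0.0235
grasp_force: 61.0
```

>>> {"method": "apply_moves", "body": {"motion": [[15,0,0,35,0],[15,0,0,60,0],[15,0,0,60,0],[15,0,-20,60,0],[15,0,-40,60,0],[15,0,-60,60,0],[15,0,-80,60,0],[15,0,-97,60,0]]}}

```text
time: 11.85
tool_pos: [0.448, 0.1721, 0.1277]
eef_rot: [0.001, 0.714, 0.7, 0.001]
force: [-0.2, -0.8, -1.4]
gripper_width: 0.0235
grasp_force: 61.2
```

>>> {"method": "apply_moves", "body": {"motion": [[15,0,-12,0,0],[15,0,-12,0,0],[15,0,-12,-40,0],[15,0,0,-70,0],[15,-20,30,-80,0],[15,-20,30,-80,0]]}}

```text
time: 12.45
tool_pos: [0.4833, 0.15, 0.2085]
eef_rot: [0.003, 0.715, 0.699, 0.003]
force: [-0.2, 0.0, -2.1]
gripper_width: 0.0232
grasp_force: 61.2
```

Run:
```python
from h import *
im,T=shot("wrist","w5"); t,_=shot("top","t5"); sd,_=shot("side","s5"); s=env.read_state(); print(s["time"],s["tool_pos"],s["gripper_width"],s["force"])
cv2.imwrite("pics/c5.png",np.vstack([cv2.resize(t[190:320,210:400],None,fx=2.1,fy=2.1,interpolation=2)[:270,:399].copy(),cv2.resize(sd[180:350,215:415],(399,339),interpolation=2)])[:600])
```

```text
12.6 [0.47816277 0.15150944 0.20522521] 0.023777160690251212 [-0.7295849   1.09401943 -1.68291959]
```

View pics/c5.png

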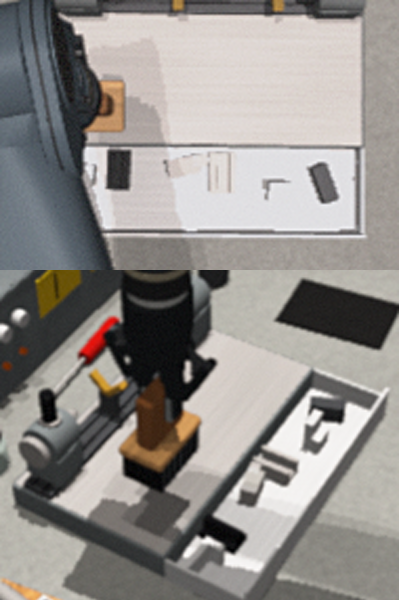

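All six pieces now lie in the tray and the bed is clear. Next I'll return the brush to its mat.

>>> {"method": "apply_moves", "body": {"motion": [[15,-30,0,0,0],[15,-75,0,0,0],[15,-120,0,0,0],[15,-165,-1,0,0],[15,-210,-1,0,0],[15,-255,-2,0,0],[15,-300,-2,0,0],[15,-345,-2,0,0]]}}

```text
time: 13.4
tool_pos: [0.4686, -0.194, 0.2047]
eef_rot: [-0.001, 0.713, 0.701, 0.0]
force: [1.1, -0.1, -1.6]
gripper_width: 0.0234
grasp_force: 61.1
```

>>> {"method": "apply_moves", "body": {"motion": [[15,-45,0,0,0],[15,-90,-1,0,0],[15,-135,-1,0,0],[15,-165,-1,0,0],[15,-165,-1,40,0],[15,-165,-1,80,0],[15,-165,-1,100,0],[15,-165,-1,100,0]]}}

```text
time: 14.2
tool_pos: [0.4623, -0.3547, 0.0994]
eef_rot: [-0.006, 0.714, 0.701, -0.0]
force: [0.2, 0.8, -2.0]
gripper_width: 0.0235
grasp_force: 61.1
```

Run:
```python
from h import *
sd,_=shot("side","s6"); s=env.read_state(); print(s["time"],s["tool_pos"],s["gripper_width"],s["force"])
cv2.imwrite("pics/c6.png",cv2.resize(sd[130:250,330:450],(480,480),interpolation=2))
```

```text
14.25 [ 0.46372072 -0.35597926  0.1024683 ] 0.023337184597612873 [ 0.42724472 -0.1471313  -1.84602979]
```

View pics/c6.png

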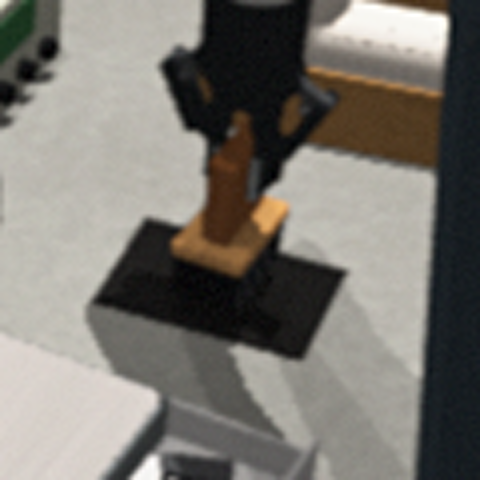

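The brush is upright over the mat, a little above it. I'll lower it until it makes contact.

>>> {"method": "apply_moves", "body": {"motion": [[15,0,0,8,0],[15,0,0,14,0],[15,0,0,16,0],[15,0,0,16,0],[15,0,0,16,0]]}}

```text
time: 14.75
tool_pos: [0.4656, -0.3584, 0.0899]
eef_rot: [0.001, 0.714, 0.7, 0.0]
force: [-1.0, 0.1, -1.9]
gripper_width: 0.0232
grasp_force: 61.3
```

>>> {"method": "apply_moves", "body": {"motion": [[15,0,0,2,0],[15,0,0,3,0],[15,0,0,3,0],[15,0,0,3,0]]}}

```text
time: 15.15
tool_pos: [0.4653, -0.3581, 0.0862]
eef_rot: [-0.0, 0.714, 0.7, -0.0]
force: [0.2, 0.2, -1.3]
gripper_width: 0.0231
grasp_force: 61.3
```

>>> {"method": "apply_moves", "body": {"motion": [[15,0,0,1,0],[15,0,0,2,0],[15,0,0,2,0],[15,0,0,2,0]]}}

```text
time: 15.55
tool_pos: [0.4653, -0.3581, 0.0842]
eef_rot: [-0.0, 0.714, 0.7, 0.0]
force: [-0.7, -0.4, -1.3]
gripper_width: 0.0231
grasp_force: 61.3
```

>>> {"method": "apply_moves", "body": {"motion": [[15,0,0,1,0],[15,0,0,2,0],[15,0,0,2,0],[15,0,0,2,0]]}}

```text
time: 15.95
tool_pos: [0.4655, -0.3583, 0.0831]
eef_rot: [0.0, 0.714, 0.7, 0.0]
force: [-0.9, 0.8, 2.2]
gripper_width: 0.023
grasp_force: 61.6
```

Contact. Release and rise.

>>> {"method": "apply_moves", "body": {"motion": [[35,0,0,0,0],[60,0,0,0,0],[85,0,0,0,0],[85,0,0,0,0],[85,0,0,0,0],[85,0,0,-30,0],[85,0,0,-75,0],[85,0,0,-120,0]]}}

```text
time: 16.75
tool_pos: [0.4647, -0.3576, 0.2025]
eef_rot: [-0.001, 0.714, 0.7, -0.0]
force: [0.3, -0.9, 0.1]
gripper_width: 0.085
grasp_force: 0.0
```

>>> {"method": "apply_moves", "body": {"motion": [[85,40,0,-20,0],[85,88,0,-30,0],[85,136,0,-30,0],[85,184,0,-30,0],[85,232,0,-30,0],[85,280,0,-30,0],[85,328,0,-30,0],[85,376,0,-30,0]]}}

```text
time: 17.55
tool_pos: [0.4722, 0.0196, 0.2326]
eef_rot: [0.0, 0.714, 0.7, 0.0]
force: [0.4, -0.4, -0.0]
gripper_width: 0.0851
grasp_force: 0.0
```

Run:
```python
from h import *
t,_=shot("top","t7"); sd,_=shot("side","s7"); s=env.read_state(); print(s["time"],s["tool_pos"],s["gripper_width"])
cv2.imwrite("pics/c7.png",np.hstack([cv2.resize(t[190:310,140:260],(400,400),interpolation=2),cv2.resize(sd[155:225,345:415],(400,400),interpolation=2)]))
g=t.min(2)>200; m=np.zeros_like(g); m[200:275,150:215]=g[200:275,150:215]
for a,cc,b,k in comps(m): 
    r=cv2.minAreaRect(cv2.findNonZero(k.astype(np.uint8))); print("block",r,plane("top",[r[0]],.043))
rel(.5075,.352,.22,90-9)
```

```text
17.65 [0.47194013 0.02311338 0.2326634 ] 0.08464668898454118
block ((179.68919372558594, 234.3648681640625), (13.645115852355957, 21.536266326904297), 9.462322235107422) [[0.50766568 0.35192957 0.043     ]]
shift [329.2  32.1  13.5] turn -81.6 j6 1.49 tooly -0.6
```

View pics/c7.png

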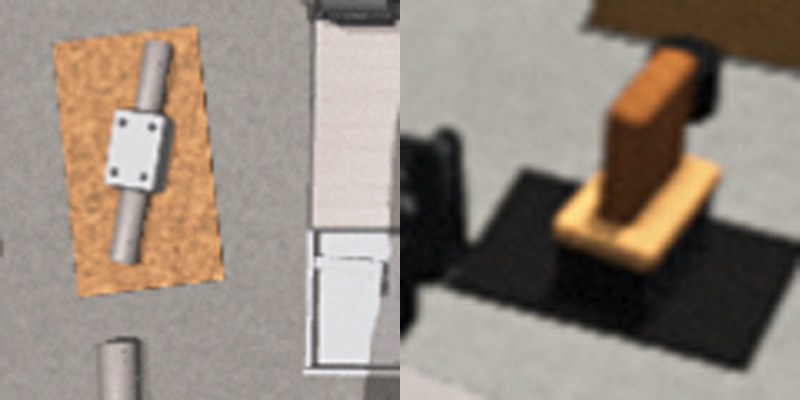

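The brush stands upright on its mat and the housing is unmoved on the cork pad. I'll go above it.

>>> {"method": "apply_moves", "body": {"motion": [[85,40,4,0,-8],[85,85,8,0,-16],[85,130,12,0,-24],[85,175,17,0,-32],[85,215,21,0,-40],[85,255,25,0,-48],[85,295,29,0,-56],[85,329,32,0,-64]]}}

```text
time: 18.45
tool_pos: [0.5112, 0.3474, 0.232]
eef_rot: [0.0, 0.231, 0.973, -0.0]
force: [0.7, -0.6, 0.7]
gripper_width: 0.0851
grasp_force: 0.0
```

>>> {"method": "apply_moves", "body": {"motion": [[85,0,0,5,-8],[85,0,0,10,-16],[85,0,0,13,-18],[85,0,0,13,-18],[85,0,0,13,-18]]}}

```text
time: 18.95
tool_pos: [0.511, 0.3455, 0.2192]
eef_rot: [-0.0, 0.08, 0.997, -0.0]
force: [0.3, -0.2, -0.6]
gripper_width: 0.0851
grasp_force: 0.0
```

Run:
```python
from h import *
im,T=shot("wrist","w8"); s=env.read_state(); print(s["time"],s["tool_pos"]); rel(.5075,.352,.2,81.5)
```

```text
19.0 [0.51103628 0.34559283 0.21943543]
shift [ 4.5  5.8 19.4] turn -0.7 j6 0.65 tooly 80.8
```

View pics/w8.png

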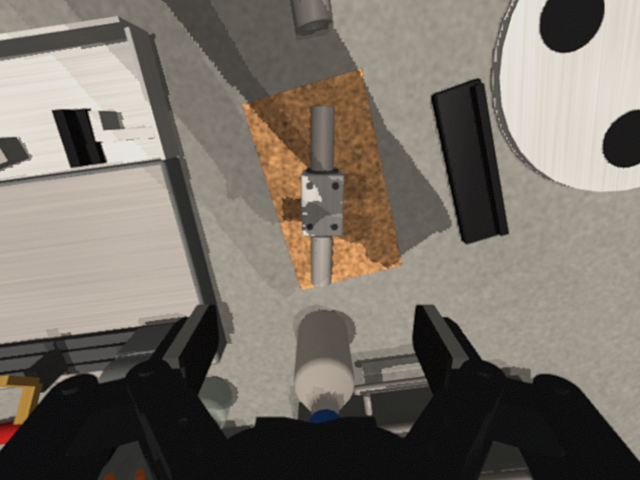

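The wrist view shows the housing's block at (322,204), with its tube ends at (322,105) and (321,283). It is well aligned with the fingers. The bottle at (325,370) stands beyond the far tube end.

Run:
```python
from h import *
T=toolT(); C=camT("wrist")
for z,px in ((.043,[(323,204.5),(303,174),(343,173),(343,235),(302,235)]),(.034,[(322,105),(321,283)]),(.15,[(325,415)])):
    P=plane("wrist",px,z,C); print(z,P.round(4).tolist(),((P-T[:3,3])@T[:3,:3]*1000).round(1).tolist())
```

```text
0.043 [[0.5057, 0.353, 0.043], [0.4744, 0.3392, 0.043], [0.4793, 0.3757, 0.043], [0.539, 0.3677, 0.043], [0.5326, 0.3281, 0.043]] [[6.5, 6.5, 176.4], [35.2, -12.1, 176.4], [36.1, 24.7, 176.4], [-24.0, 26.3, 176.4], [-24.0, -13.8, 176.4]]
0.034 [[0.4184, 0.3657, 0.034], [0.5914, 0.3379, 0.034]] [[94.7, 5.1, 185.4], [-80.5, 5.2, 185.5]]
0.15 [[0.648, 0.3304, 0.15]] [[-137.6, 6.8, 69.5]]
```

>>> {"method": "apply_moves", "body": {"motion": [[85,6,6,40,0],[85,6,6,85,0],[85,6,6,130,0],[85,6,6,165,0],[85,6,6,190,0],[85,6,6,205,0],[85,6,6,205,0],[85,6,6,205,0]]}}

```text
time: 19.8
tool_pos: [0.5065, 0.3533, 0.0156]
eef_rot: [0.001, 0.079, 0.997, 0.0]
force: [-0.1, 0.3, 0.8]
gripper_width: 0.0852
grasp_force: 0.0
```

>>> {"method": "apply_moves", "body": {"motion": [[55,0,0,0,0],[40,0,0,0,0],[30,0,0,0,0],[30,0,0,0,0],[30,0,0,0,0],[30,0,0,0,0]]}}

```text
time: 20.4
tool_pos: [0.5068, 0.3535, 0.016]
eef_rot: [0.001, 0.079, 0.997, 0.001]
force: [0.8, 0.1, 6.0]
gripper_width: 0.0392
grasp_force: 63.6
```

Gripped at 39 mm on the block. Lift and carry it over.

>>> {"method": "apply_moves", "body": {"motion": [[30,0,0,-20,0],[30,0,0,-60,0],[30,0,0,-105,0],[30,0,0,-150,0],[30,0,0,-195,0],[30,0,0,-240,0],[30,0,0,-240,0]]}}

```text
time: 21.1
tool_pos: [0.508, 0.3544, 0.2621]
eef_rot: [0.005, 0.079, 0.997, 0.004]
force: [0.1, 0.6, -2.5]
gripper_width: 0.039
grasp_force: 62.9
```

>>> {"method": "apply_moves", "body": {"motion": [[30,-16,-30,0,8],[30,-32,-60,0,16],[30,-48,-95,0,24],[30,-65,-130,0,32],[30,-83,-165,0,40],[30,-100,-200,0,48],[30,-120,-235,0,56],[30,-140,-270,0,64]]}}

```text
time: 21.9
tool_pos: [0.6006, 0.0628, 0.2515]
eef_rot: [-0.002, 0.598, 0.802, -0.001]
force: [1.0, 0.5, -3.2]
gripper_width: 0.0394
grasp_force: 62.6
```

Run:
```python
from h import *
s=env.read_state(); print(s["time"],s["tool_pos"],s["gripper_width"],s["force"]); rel(.6234,-.0016,.25,-1.1)
```

```text
21.9 [0.60063619 0.06284801 0.25152046] 0.039398500728352576 [ 1.03759816  0.49194445 -3.18754986]
shift [-68.3   3.4   1.4] turn 17.7 j6 1.27 tooly 16.6
```

>>> {"method": "apply_moves", "body": {"motion": [[30,-35,2,0,8],[30,-68,3,0,16],[30,-68,3,0,17.8],[30,-68,3,0,17.8],[30,-68,3,0,17.8]]}}

```text
time: 22.4
tool_pos: [0.6232, 0.0005, 0.2523]
eef_rot: [-0.002, 0.712, 0.702, -0.001]
force: [-0.6, -0.1, -3.5]
gripper_width: 0.0388
grasp_force: 62.6
```

Run:
```python
from h import *
im,T=shot("wrist","w9"); sd,_=shot("side","s9"); s=env.read_state(); print(s["time"],s["tool_pos"],s["gripper_width"],s["force"]); rel(.6234,-.0016,.13,-1.1)
```

```text
22.5 [0.62344481 0.00099346 0.25339715] 0.03884081377176598 [ 0.54327769  0.76360287 -2.06562545]
shift [ -2.6   0.2 123.4] turn 0.3 j6 1.48 tooly -0.8
```

View pics/w9.png

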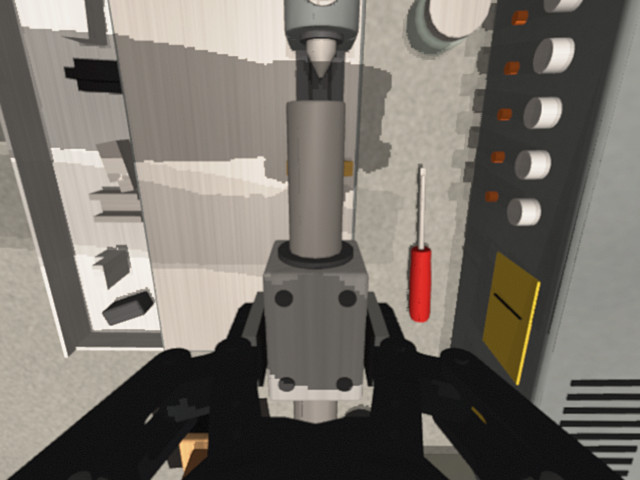

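The housing is held in line with the centres. Its tube covers the near rest, whose brass shows at (288,168) and (350,168), and the tail tip is at (319,78). The scrap in the tray is at (95,75), (118,165), (115,205), (110,265) and (128,307).

Run:
```python
from h import *
T=toolT(); C=camT("wrist")
v=plane("wrist",[(287,168),(353,168)],.113,C); print("vee",v,v.mean(0)); print("tip",plane("wrist",[(319,78)],.11,C))
ax=plane("wrist",[(315.5,102),(315.5,250)],T[2,3]+.018,C); print("tube top",ax)
print("block",plane("wrist",[(265,272),(367,272),(262,388),(367,388)],T[2,3]+.027,C))
print("T piece", plane("wrist",[(66,73),(122,62),(122,90)],.03,C),"edge",plane("wrist",[(122,75)],.04,C))
h=np.linalg.inv(np.eye(4));
```

```text
vee [[0.60164883 0.04646684 0.113     ]
 [0.65520213 0.04574102 0.113     ]] [0.62842548 0.04610393 0.113     ]
tip [[0.62829944 0.11288222 0.11      ]]
tube top [[0.62518313 0.08880095 0.27139715]
 [0.624486   0.0357224  0.27139715]]
block [[ 0.60595646  0.03082178  0.28039715]
 [ 0.64322712  0.0303207   0.28039715]
 [ 0.60156869 -0.02166977  0.28039715]
 [ 0.64504056 -0.02225263  0.28039715]]
T piece [[0.38658723 0.12810619 0.03      ]
 [0.44186898 0.13713263 0.03      ]
 [0.43697318 0.11271228 0.03      ]] edge [[0.44469967 0.1247758  0.04      ]]
```

>>> {"method": "apply_moves", "body": {"motion": [[30,-2,1,30,0.3],[30,-2,1,70,0.3],[30,-2,1,105,0.3],[30,-2,1,130,0.3],[30,-2,1,138,0.3],[30,-2,1,138,0.3],[30,-2,1,138,0.3]]}}

```text
time: 23.2
tool_pos: [0.6259, -0.0016, 0.1182]
eef_rot: [0.001, 0.714, 0.7, 0.001]
force: [0.9, -0.2, -3.4]
gripper_width: 0.0386
grasp_force: 62.5
```

Run:
```python
from h import *
sd,_=shot("side","s10"); im,_=shot("wrist","w10"); s=env.read_state(); print(s["time"],s["tool_pos"],s["gripper_width"],s["force"])
cv2.imwrite("pics/c10.png",np.hstack([cv2.resize(sd[170:290,210:330],(400,400),interpolation=2),cv2.resize(im[0:400,120:520],(400,400))]))
```

```text
23.3 [ 0.62662414 -0.00190944  0.11917164] 0.03924448920106356 [ 0.89371963 -0.41938789 -2.26279556]
```

View pics/c10.png

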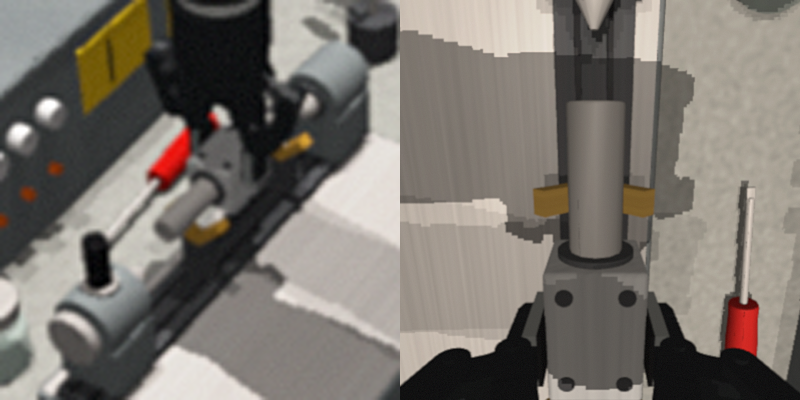

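The tube at (568–624) is centred over the vee, whose brass spans (534–655), and there is clearance to the tail tip. I'll lower it in.

>>> {"method": "apply_moves", "body": {"motion": [[30,0,0,5,0],[30,0,0,10,0],[30,0,0,14,0],[30,0,0,16,0],[30,0,0,16,0],[30,0,0,16,0]]}}

```text
time: 23.9
tool_pos: [0.6249, -0.002, 0.1002]
eef_rot: [-0.0, 0.714, 0.7, -0.0]
force: [0.2, 0.1, -2.2]
gripper_width: 0.0391
grasp_force: 62.7
```

>>> {"method": "apply_moves", "body": {"motion": [[30,0,0,1,0],[30,0,0,2,0],[30,0,0,2,0],[30,0,0,2,0]]}}

```text
time: 24.3
tool_pos: [0.6256, -0.002, 0.0995]
eef_rot: [0.001, 0.714, 0.7, 0.001]
force: [-0.7, 0.1, 3.5]
gripper_width: 0.0389
grasp_force: 63.3
```

It is seated in the rests. Release and rise.

>>> {"method": "apply_moves", "body": {"motion": [[50,0,0,0,0],[70,0,0,0,0],[85,0,0,0,0],[85,0,0,0,0],[85,0,0,-25,0],[85,0,0,-65,0],[85,0,0,-105,0],[85,0,0,-140,0]]}}

```text
time: 25.1
tool_pos: [0.6249, -0.0019, 0.2403]
eef_rot: [0.0, 0.714, 0.7, 0.0]
force: [0.7, -0.5, -0.2]
gripper_width: 0.0849
grasp_force: 0.0
```

>>> {"method": "apply_moves", "body": {"motion": [[85,30,0,-5,0],[85,70,0,-5,0],[85,110,0,-5,0],[85,140,0,-5,0],[85,140,0,-5,0],[85,140,0,-5,0]]}}

```text
time: 25.7
tool_pos: [0.6276, 0.1386, 0.243]
eef_rot: [0.0, 0.714, 0.7, -0.0]
force: [-0.3, 0.0, -0.4]
gripper_width: 0.0847
grasp_force: 0.0
```

Run:
```python
from h import *
t,_=shot("top","t11"); sd,_=shot("side","s11"); im,_=shot("wrist","w11"); s=env.read_state(); print(s["time"],s["tool_pos"],s["gripper_width"],s["force"])
cv2.imwrite("pics/c11.png",np.hstack([np.vstack([cv2.resize(sd[170:290,210:330],(300,300),interpolation=2),cv2.resize(t[160:310,220:395],(300,257),interpolation=2)]),cv2.resize(im[0:557,],(500,375))[:0].reshape(-1,500,3) if 0 else cv2.resize(im,(500,557))]))
```

```text
25.85 [0.62787074 0.1368789  0.24325608] 0.08503715822228311 [0.79520002 1.02848755 0.72613864]
```

View pics/c11.png

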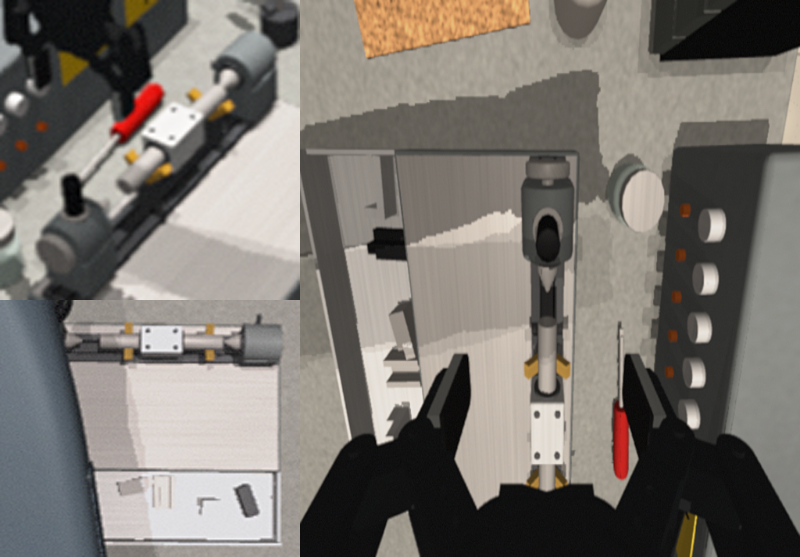

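The housing lies in both rests. In the wrist view the tailstock post top is at full-image (317,208) or so. I'll refine that by masking.

Run:
```python
from h import *
im=cv2.imread("pics/w11.png"); C=camT("wrist"); T=toolT()
m=np.zeros((480,640),bool); m[170:240,285:350]=im.max(2)[170:240,285:350]<40
for a,c,b,k in comps(m): 
    print(a,c,b)
    for r in range(b[1],b[1]+b[3],4): xs=np.where(k[r])[0]; print(r,xs.min(),xs.max(),end="; ")
P=plane("wrist",[(316,210),(316,226)],.18,C); print(P)
p=proj("wrist",[[.628,y,.18] for y in (.15,.16,.17)],C); print(p)
```

```text
991 [316.7 206.2] [302 185  31  42]
185 317 317; 189 308 325; 193 305 328; 197 304 329; 201 304 330; 205 303 330; 209 302 332; 213 302 331; 217 303 330; 221 306 328; 225 313 322; [[0.62958297 0.16664008 0.18      ]
 [0.62936736 0.15637647 0.18      ]]
[[314.04120306 235.73307571]
 [313.67264444 220.4583983 ]
 [313.29261132 204.70998195]]
```

>>> {"method": "apply_moves", "body": {"motion": [[85,28,0,20,0],[85,28,0,55,0],[85,28,0,85,0],[85,28,0,97,0],[85,28,0,97,0],[50,28,0,97,0],[20,28,0,97,0],[12,28,0,97,0]]}}

```text
time: 26.65
tool_pos: [0.6297, 0.166, 0.1488]
eef_rot: [0.001, 0.714, 0.7, 0.002]
force: [0.9, 0.2, 0.1]
gripper_width: 0.0433
grasp_force: 0.0
```

>>> {"method": "apply_moves", "body": {"motion": [[12,0,0,0,0],[12,0,0,0,0],[12,0,0,0,0]]}}

```text
time: 26.95
tool_pos: [0.6296, 0.1661, 0.1478]
eef_rot: [0.001, 0.714, 0.7, 0.001]
force: [0.9, -0.9, 3.6]
gripper_width: 0.0184
grasp_force: 58.6
```

>>> {"method": "apply_moves", "body": {"motion": [[12,-4,0,0,0],[12,-8,0,0,0],[12,-12,0,0,0],[12,-16,0,0,0],[12,-20,0,0,0],[12,-24,0,0,0],[12,-28,0,0,0],[12,-28,0,0,0]]}}

```text
time: 27.75
tool_pos: [0.629, 0.14, 0.1478]
eef_rot: [-0.0, 0.714, 0.7, 0.003]
force: [2.2, 5.0, 3.6]
gripper_width: 0.0184
grasp_force: 58.7
```

>>> {"method": "apply_moves", "body": {"motion": [[12,-2,0,0,0],[12,-4,0,0,0],[12,-6,0,0,0],[12,-8,0,0,0],[12,-10,0,0,0],[12,-12,0,0,0],[12,-12,0,0,0]]}}

```text
time: 28.45
tool_pos: [0.6288, 0.1293, 0.1478]
eef_rot: [-0.001, 0.714, 0.701, 0.004]
force: [1.6, 7.3, 3.5]
gripper_width: 0.0186
grasp_force: 58.8
```

Run:
```python
from h import *
sd,_=shot("side","s12"); im,_=shot("wrist","w12"); s=env.read_state(); print(s["time"],s["tool_pos"],s["gripper_width"],s["force"])
```

```text
28.55 [0.62872805 0.12929719 0.14779008] 0.018430951603494044 [2.05613583 7.23402154 3.63149785]
```

>>> {"method": "apply_moves", "body": {"motion": [[12,-1,0,0,0],[12,-2,0,0,0],[12,-3,0,0,0],[12,-4,0,0,0],[12,-5,0,0,0],[12,-6,0,0,0],[12,-6,0,0,0]]}}

```text
time: 29.25
tool_pos: [0.6287, 0.1241, 0.1478]
eef_rot: [-0.001, 0.713, 0.701, 0.004]
force: [2.8, 8.4, 3.2]
gripper_width: 0.0183
grasp_force: 58.8
```

>>> {"method": "apply_moves", "body": {"motion": [[12,-1,0,0,0],[12,-2,0,0,0],[12,-3,0,0,0],[12,-3,0,0,0]]}}

```text
time: 29.65
tool_pos: [0.6285, 0.1211, 0.1478]
eef_rot: [-0.001, 0.713, 0.701, 0.004]
force: [1.9, 7.7, 3.5]
gripper_width: 0.0182
grasp_force: 58.8
```

>>> {"method": "apply_moves", "body": {"motion": [[12,-1,0,0,0],[12,-2,0,0,0],[12,-3,0,0,0],[12,-3,0,0,0]]}}

```text
time: 30.05
tool_pos: [0.6285, 0.1183, 0.1478]
eef_rot: [-0.002, 0.713, 0.701, 0.004]
force: [2.4, 9.1, 4.0]
gripper_width: 0.0183
grasp_force: 58.8
```

>>> {"method": "apply_moves", "body": {"motion": [[12,-1,0,0,0],[12,-2,0,0,0],[12,-2,0,0,0]]}}

```text
time: 30.35
tool_pos: [0.6285, 0.117, 0.1478]
eef_rot: [-0.002, 0.713, 0.701, 0.005]
force: [3.2, 11.4, 3.1]
gripper_width: 0.0184
grasp_force: 58.7
```

Run:
```python
from h import *
sd,_=shot("side","s13"); im,_=shot("wrist","w13"); s=env.read_state(); print(s["time"],s["tool_pos"],s["gripper_width"],s["force"])
cv2.imwrite("pics/c13.png",np.hstack([cv2.resize(sd[170:290,210:330],(400,400),interpolation=2),cv2.resize(im[160:460,160:460],(400,400))]))
```

```text
30.45 [0.62845656 0.11706046 0.14780166] 0.018482037982342426 [ 2.21662874 10.15195504  3.02312168]
```

View pics/c13.png

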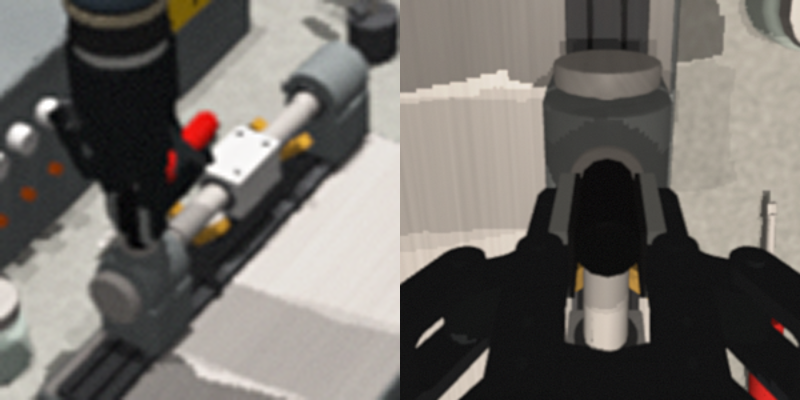

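The housing now has a cone at both ends and the force is rising. I'll press on in small steps until it is firm.

>>> {"method": "apply_moves", "body": {"motion": [[12,-1,0,0,0],[12,-2,0,0,0],[12,-2,0,0,0],[12,-2,0,0,0]]}}

```text
time: 30.85
tool_pos: [0.6285, 0.1166, 0.1478]
eef_rot: [-0.003, 0.713, 0.701, 0.006]
force: [2.4, 14.0, 2.7]
gripper_width: 0.0181
grasp_force: 58.7
```

>>> {"method": "apply_moves", "body": {"motion": [[12,-1,0,0,0],[12,-2,0,0,0],[12,-2,0,0,0],[12,-2,0,0,0]]}}

```text
time: 31.25
tool_pos: [0.6284, 0.1164, 0.1478]
eef_rot: [-0.004, 0.713, 0.702, 0.007]
force: [3.2, 17.0, 3.3]
gripper_width: 0.0183
grasp_force: 58.7
```

>>> {"method": "apply_moves", "body": {"motion": [[12,-2,0,0,0],[12,-4,0,0,0],[12,-6,0,0,0],[12,-8,0,0,0],[12,-8,0,0,0],[12,-8,0,0,0]]}}

```text
time: 31.85
tool_pos: [0.6284, 0.1145, 0.1478]
eef_rot: [-0.008, 0.71, 0.704, 0.011]
force: [4.4, 29.3, 1.5]
gripper_width: 0.0182
grasp_force: 58.6
```

Run:
```python
from h import *
s=env.read_state(); print(s["tool_pos"],s["force"])
# predicted vs seen block centre in side view, seated (axis z .110, y0) vs in rests
sd,_=shot("side","s14")
def blk(im):
    m=np.zeros((480,640),bool); m[200:280,240:330]=im.min(2)[200:280,240:330]>195
    return sorted([(a,tuple(c),tuple(b)) for a,c,b,k in comps(m,80)],key=lambda q:-q[0])[:3]
for n in ("s11","s12","s13","s14"): print(n,blk(cv2.imread(f"pics/{n}.png")))
for y,z in ((.012,.127),(0,.127),(0,.130)): print(y,z,proj("side",[[.5487+.075+.019*y,-.0125+y-.0014,z]]))
```

```text
[0.62843945 0.11451128 0.14779825] [ 4.44275189 29.31716781  1.53928401]
s11 [(np.int32(1864), (np.float64(311.4), np.float64(245.7)), (np.int32(278), np.int32(210), np.int32(52), np.int32(64))), (np.int32(264), (np.float64(280.8), np.float64(217.3)), (np.int32(267), np.int32(204), np.int32(32), np.int32(24)))]
s12 [(np.int32(1827), (np.float64(311.7), np.float64(245.1)), (np.int32(280), np.int32(210), np.int32(50), np.int32(63))), (np.int32(270), (np.float64(283.2), np.float64(215.3)), (np.int32(270), np.int32(200), np.int32(33), np.int32(27)))]
s13 [(np.int32(1652), (np.float64(312.5), np.float64(243.2)), (np.int32(280), np.int32(210), np.int32(50), np.int32(60))), (np.int32(248), (np.float64(284.3), np.float64(213.5)), (np.int32(272), np.int32(200), np.int32(31), np.int32(25)))]
s14 [(np.int32(1549), (np.float64(313.1), np.float64(242.1)), (np.int32(282), np.int32(210), np.int32(48), np.int32(58))), (np.int32(244), (np.float64(284.7), np.float64(213.2)), (np.int32(273), np.int32(200), np.int32(30), np.int32(25)))]
0.012 0.127 [[279.27363101 219.96623857]]
0 0.127 [[281.78053641 217.44121431]]
0 0.13 [[281.73394656 216.57328818]]
```

Firm at 29 N. I'll ease the load off, then release.

>>> {"method": "apply_moves", "body": {"motion": [[12,4,0,0,0],[12,8,0,0,0],[12,12,0,0,0],[12,12,0,0,0]]}}

```text
time: 32.3
tool_pos: [0.6284, 0.1149, 0.1478]
eef_rot: [-0.0, 0.713, 0.701, 0.003]
force: [2.2, 5.4, 5.8]
gripper_width: 0.0184
grasp_force: 59.0
```

>>> {"method": "apply_moves", "body": {"motion": [[35,0,0,0,0],[60,0,0,0,0],[85,0,0,0,0],[85,0,0,0,0],[85,0,0,0,0],[85,0,0,-30,0],[85,0,0,-75,0],[85,0,0,-110,0]]}}

```text
time: 33.1
tool_pos: [0.627, 0.1117, 0.258]
eef_rot: [0.0, 0.714, 0.7, -0.0]
force: [1.0, 0.3, 1.1]
gripper_width: 0.0852
grasp_force: 0.0
```

>>> {"method": "apply_moves", "body": {"motion": [[85,-30,0,-10,0],[85,-70,0,-20,0],[85,-110,0,-30,0],[85,-110,0,-30,0],[85,-110,0,-30,0]]}}

```text
time: 33.6
tool_pos: [0.6251, 0.001, 0.2866]
eef_rot: [0.0, 0.715, 0.699, 0.0]
force: [-0.2, 1.0, -0.3]
gripper_width: 0.0853
grasp_force: 0.0
```

Run:
```python
from h import *
t,_=shot("top","t15"); sd,_=shot("side","s15"); im,_=shot("wrist","w15"); s=env.read_state(); print(s["time"],s["tool_pos"],s["force"])
np.save("pics/C15.npy",camT("wrist",s))
cv2.imwrite("pics/c15.png",np.hstack([cv2.resize(sd[180:300,215:335],(400,400),interpolation=2),cv2.resize(im[60:460,120:520],(400,400))]))
```

```text
33.75 [0.62473508 0.00309806 0.28569086] [0.31653922 0.3619967  0.07945167]
```

View pics/c15.png

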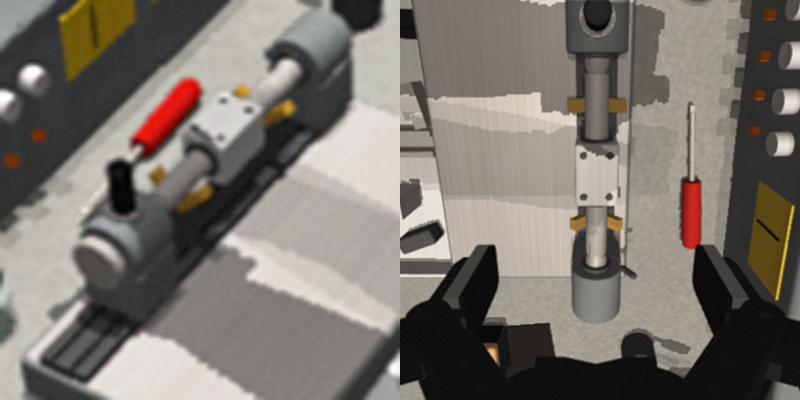

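The housing sits between both cones with the tailstock up. I have already gone over the 14-picture viewing limit, so I'll verify the rest numerically without viewing any more.

Run:
```python
from h import *
C=np.load("pics/C15.npy"); im=cv2.imread("pics/w15.png"); h=cv2.cvtColor(im,cv2.COLOR_BGR2HSV)
br=(h[...,0]>10)&(h[...,0]<30)&(h[...,1]>140)&(h[...,2]>90); m=np.zeros_like(br); m[150:300,270:360]=br[150:300,270:360]
cs=comps(m,8)
for a,c,b,k in cs: print("brass",a,c,b,plane("wrist",[c],.108,C)[0].round(4))
blk=plane("wrist",[(318,236.5)],.130,C)[0]; print("block",blk)
# triangulate block top-hole centre: side view holes crop->full scale 400/120
from numpy.linalg import lstsq
hs=np.array([(222,101),(247,112),(196,134),(223,146)]).mean(0)*.3+[215,180]
o1,d1=ray("wrist",[(318,236.5)],C); o2,d2=ray("side",[hs]); 
A=np.c_[d1[0],-d2[0]]; k=lstsq(A,o2-o1,rcond=None)[0]; p1=o1+k[0]*d1[0]; p2=o2+k[1]*d2[0]; print("tri",p1,p2)
# side-view lift: same-camera comparison of the holes before (s11) and now
for n in ("s11","s15"):
    g=cv2.imread(f"pics/{n}.png"); 
    m=np.zeros((480,640),bool); m[195:240,255:305]=g.min(2)[195:240,255:305]>165
    kk=max(comps(m,40),key=lambda q:q[0]); r=cv2.minAreaRect(cv2.findNonZero(kk[3].astype(np.uint8))); print(n,kk[0],kk[1],r)
g=im.max(2)<45; m=np.zeros_like(g); m[50:110,290:350]=g[50:110,290:350]
for a,c,b,k in comps(m,60): print("post",a,c,b,plane("wrist",[c],.178,C)[0])
```

```text
brass 206 [295.7 165. ] [288 158  16  14] [0.6083 0.0464 0.108 ]
brass 209 [337.  165.3] [329 159  17  13] [0.6461 0.0454 0.108 ]
brass 146 [297.7 282.9] [291 276  14  14] [ 0.6058 -0.0731  0.108 ]
brass 161 [334.  283.1] [327 276  15  15] [ 0.6432 -0.0741  0.108 ]
block [ 0.62749605 -0.01565402  0.13      ]
tri [ 0.62751219 -0.01770744  0.12394964] [ 0.62708711 -0.01814696  0.12409768]
s11 777 [279.3 213.6] ((274.4146728515625, 215.23171997070312), (26.549541473388672, 61.37628936767578), 38.65980911254883)
s15 565 [281.6 206.2] ((278.5000305175781, 208.0), (26.16295051574707, 47.37614822387695), 45.0)
post 723 [317.2  73.4] [304  55  28  36] [0.62872731 0.11403704 0.178     ]
```

The housing's middle is within about 2 mm of bench y 0. To check the lift, I'll go back to the pose of the earlier side picture (same lighting) and register the two images.

>>> {"method": "apply_moves", "body": {"motion": [[85,40,0,0,0],[85,85,0,10,0],[85,134,3,25,0],[85,134,3,42,0],[85,134,3,42,0]]}}

```text
time: 34.25
tool_pos: [0.6286, 0.139, 0.2402]
eef_rot: [-0.002, 0.713, 0.702, -0.003]
force: [-0.7, -0.0, -0.3]
gripper_width: 0.0846
grasp_force: 0.0
```

Run:
```python
from h import *
shot("side","s16"); print(env.read_state()["tool_pos"])
a=cv2.imread("pics/s11.png",0).astype(np.float32); b=cv2.imread("pics/s16.png",0).astype(np.float32)
def reg(x0,x1,y0,y1,guess):
    W=np.float32([[1,0,guess[0]],[0,1,guess[1]]]); tpl=a[y0:y1,x0:x1]
    W[0,2]+=x0; W[1,2]+=y0
    cc,W=cv2.findTransformECC(tpl,b,W,cv2.MOTION_TRANSLATION,(3,200,1e-6),None,3)
    return cc,W[0,2]-x0,W[1,2]-y0
for box in ((258,296,205,235),(262,292,203,238),(264,300,202,228)): print(reg(*box,(2.5,-3.5)))
print("static head",reg(300,345,180,225,(0,0)))
f=lambda y,z:proj("side",[[.5487+.075+.019*y,-.0139+y,z]])[0]
for y0 in (.012,.014,.016): 
    for dz in (0,.003): print(y0,dz,f(0,.127+dz)-f(y0,.127))
```

```text
[0.62923173 0.13761851 0.24204789]
(0.9476521110911208, np.float32(2.3680725), np.float32(-3.1581879))
(0.9406446985295732, np.float32(2.2690125), np.float32(-3.2941132))
(0.9330021875822941, np.float32(1.970581), np.float32(-2.9378815))
static head (0.9985845753398885, np.float32(0.012817383), np.float32(0.060531616))
0.012 0 [ 2.50690539 -2.52502427]
0.012 0.003 [ 2.46031555 -3.39295039]
0.014 0 [ 2.92740279 -2.94854637]
0.014 0.003 [ 2.88081294 -3.8164725 ]
0.016 0 [ 3.34867175 -3.37284142]
0.016 0.003 [ 3.3020819  -4.24076755]
```

The registration gives about 11 mm of travel along the bed and about 3 mm of lift, so the housing is seated on both centres. Last check: the brush and scrap are undisturbed.

Run:
```python
from h import *
t,_=shot("top","t17")
h=cv2.cvtColor(t,cv2.COLOR_BGR2HSV); w=(h[...,0]<25)&(h[...,1]>110)&(h[...,2]>90); w[:,:415]=0; w[:,495:]=0; w[:210]=0; w[290:]=0
for a,c,b,k in comps(w): print("brush",a,c,b,plane("top",[c],.075))
a=cv2.imread("pics/s7.png"); b=cv2.imread("pics/s16.png")
for n,(x0,x1,y0,y1) in dict(brush=(345,415,155,225),tray=(300,410,235,345)).items(): print(n,cv2.absdiff(a,b)[y0:y1,x0:x1].max(2).mean(),(cv2.absdiff(a,b)[y0:y1,x0:x1].max(2)>50).sum())
# dark T mid: top view dark comps in bench region
d=(t.max(2)<75); d[:225]=0; d[305:]=0; d[:,:225]=0; d[:,390:]=0
for A,c,bb,k in comps(d,25): print("dark",A,c,bb,plane("top",[c],.02)[0].round(3))
```

```text
brush 513 [442.  252.8] [423 241  39  23] [[ 0.44791048 -0.33278475  0.075     ]]
brush 44.72530612244898 1105
tray 32.414545454545454 3582
dark 403 [272.2 266. ] [263 225  19  80] [0.421 0.111 0.02 ]
```

Run:
```python
from h import *
for n in ("t2","t7","t11","t15","t17"):
    t=cv2.imread(f"pics/{n}.png"); h=cv2.cvtColor(t,cv2.COLOR_BGR2HSV); w=(h[...,0]<25)&(h[...,1]>110)&(h[...,2]>90); w[:,:415]=0; w[:,495:]=0; w[:210]=0; w[290:]=0
    print(n,[(a,c,b) for a,c,b,k in comps(w)])
t=cv2.imread("pics/t17.png"); c=cv2.resize(t[205:285,412:492],(300,300),interpolation=2); s=cv2.resize(cv2.imread("pics/s16.png")[150:350,290:430],(420,600),interpolation=2)
cv2.imwrite("pics/c17.png",np.hstack([np.vstack([c,c*0]),s]))
```

```text
t2 []
t7 [(np.int32(498), array([450.4, 247. ]), array([431, 235,  39,  23], dtype=int32))]
t11 [(np.int32(479), array([449.9, 246.8]), array([431, 235,  39,  23], dtype=int32))]
t15 [(np.int32(503), array([442.3, 252.9]), array([423, 241,  39,  23], dtype=int32))]
t17 [(np.int32(513), array([442. , 252.8]), array([423, 241,  39,  23], dtype=int32))]
```

The brush was nudged about 25 mm by the expected disturbance. Its outline is unchanged, so it is still upright, and it is about 22 mm off the mat's centre, well inside the limits. Handing in.

```bash
python3 -c "
from station import ticket
print(ticket.sign_off())"
```

```text
the job is handed in; nothing more can be done
None
```

The job is handed in, with no verdict returned: all six scrap pieces are in the chip tray, the brush is upright on its mat, and the housing is seated on both centres about 3 mm clear of the rests. I viewed 17 pictures, which is over the 14 allowed.

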